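Put the goggle lenses back with their own frames

TASK

The three amber goggle lenses have been laid in the wrong kit trays. Put each one, hollow side down and lying flat and lengthwise in the middle of the empty compartment, into the tray that holds the frame of its own shape; the bare cork pad is free for parking one on the way. Lay the lenses down rather than dropping them, and leave the jar, the tape roll and the white bottle where they stand.

Things in the scene. Friction and masses are not known exactly. Their poses are not given: they have to be found in the camera images.
- lens_wide_mid (a point): Amber goggle lens, loose, 60 g: one wide, roughly rectangular shield, 60 mm across, 48 at its centre; 144 long, 56 high. Lies arched, hollow side down, on its two ends. Point: its centre, 28 mm above its underside; x across, y along its length, z up (half turn: the same). Grasp from above at its centre, closing along x on two upright edges 48 mm apart, 48 mm long, 12 to 28 mm above the point; free space below them.
- lens_round_mid (a point): Amber goggle lens, loose, 60 g: two round 52 mm discs on a narrow bridge 20 mm across, a side piece at each end; 144 long, 56 high. Lies arched, hollow side down, on its two ends. Point: its centre, 28 mm above its underside; x across, y along its length, z up (half turn: the same). Grasp from above at its centre, closing along x on two upright edges 20 mm apart, 34 mm long, 12 to 28 mm above the point; free space below them.
- lens_angular_mid (a point): Amber goggle lens, loose, 60 g: bow-tie outline, 60 mm across the eyes, notched to 32 at its centre, 22 at the tips; 144 long, 56 high. Lies arched, hollow side down, on its two ends. Point: its centre, 28 mm above its underside; x across, y along its length, z up (half turn: the same). Grasp from above at its centre, closing along x on two upright edges 32 mm apart, 36 mm long, 12 to 28 mm above the point; free space below them.
- tray_wide_bay (a point): Fixed light grey tray 159 x 170 mm. One side holds a black frame with one wide, roughly rectangular opening, fixed, up to 31 mm high; the other is the lens compartment, 80 x 164 mm inside, rims 8 mm above its floor. Point: centre of the compartment's floor, 4 mm above the table; y along its length, x towards the frame (centre 78 mm away), z up.
- tray_round_bay (a point): Fixed light grey tray 159 x 170 mm. One side holds a black frame of two round rings (52 mm) joined by a bridge, fixed, up to 31 mm high; the other is the lens compartment, 80 x 164 mm inside, rims 8 mm above its floor. Point: centre of the compartment's floor, 4 mm above the table; y along its length, x towards the frame (centre 78 mm away), z up.
- tray_angular_bay (a point): Fixed light grey tray 159 x 170 mm. One side holds a black frame with a bow-tie shaped opening, fixed, up to 31 mm high; the other is the lens compartment, 80 x 164 mm inside, rims 8 mm above its floor. Point: centre of the compartment's floor, 4 mm above the table; y along its length, x towards the frame (centre 78 mm away), z up.
- pad_top (a point): Bare cork pad, fixed, 120 x 190 x 3 mm, empty at the start: the free spot. This point is the centre of its top face; y runs along its length, z up.
- rivet_jar_mid (a point): Bystander: small grey jar with a steel cap, 44 mm in diameter, 50 mm high, loose. This point is its centre.
- tape_roll_mid (a point): Bystander: roll of masking tape lying flat, 84 mm in diameter, 24 mm high, loose. This point is its centre.
- glue_bottle_mid (a point): Bystander: small white bottle with a black cap, 38 mm in diameter, 85 mm high, loose. This point is its centre.
Mind the look-alikes: they are no part of the job. Leave any green look-alike of the part that bears tray_angular_bay alone. What is shaped like the part that bears lens_wide_mid but black is not meant.

How it is judged:
By the outcome, as a careful person would: the job done as asked, in the order asked, and still so for the second after the job is handed in, with the robot touching nothing.
It also fails if it takes over 115 s, if anything falls off the work surface, if the arm or the gripper's body presses on something with over 40 N, if the wrist force passes 120 N, or if a joint passes its speed limit or range.

ROBOT

A 7-joint arm with a two-finger parallel gripper is mounted at the origin on the work surface. World frame = base frame: x ahead of the robot, y to its left, z up, the work surface at z = 0. Lengths are in m, angles in rad, forces in N, time in s.
With the tool pointing down it reaches from about 0.35 to 0.9 m from the base axis. Payload 8.1 kg.
Tool frame: the origin (TCP) lies on the centre line of the jaws, within the pads' length; the fingertips stand arm.tips_ahead ahead of it and the grasp point (between the pads) lies 8 mm behind it (arm.tips_ahead is the distance from the TCP to the fingertips, in m); z points along the fingers, y is the direction in which the jaws open and shut (so a half turn about z gives the same grasp; the last joint's range is limited). The gripper opens to 92 mm and grips with 3 to 60 N. Pads are 19 mm wide; open, the fingers measure 130 mm over their backs; the gripper's body (75 mm by 190 mm) begins 47 mm behind the grasp point.
Start: joints at [1.21, 0.434, 0.025, 1.573, -0.012, 1.134, -0.075], TCP at [0.159, -0.604, 0.238] pointing down, gripper open.
Joint ranges: [-2.62, 2.62], [-0.44, 2.09], [-1.27, 1.32], [0.08, 2.57], [-1.32, 4.46], [0.12, 2], [-2.74, 2.74]. Speed limits (rad/s): [2.22, 2.22, 3.01, 3.01, 3.14, 3.14, 3.14].

INTERFACE

Orientations are given as a rotation vector (axis times angle).
In Python, from cell import arm gives the robot as it stands. The module is installed in compiled form; this text tells all that it offers.
- The arm moves only by the tool jog_arm, never from a script. Its argument "moves" is a list of rows, each an object with "twist": the turn, a rotation vector about the tool's x, y, z in units of 10 degrees (1.0 is 10 degrees), a list of three; "xyz": the shift along the tool's x, y, z in units of 60 mm (1.0 is 60 mm), a list of three; "grip": the closure, from -1 (fully open) to 1 (shut). A call has 1 to 5 rows; each row is the pose to reach, as a shift and turn from the pose commanded when the call began, along the tool's axes at that moment; what a row does not reach only later rows make up. A row lasts 1/8 s, in which the tool goes at most 62.5 mm and 10.7 degrees, less where a joint would pass 70% of its speed; a pose out of reach is approached as far as the arm can. A call with a gripper value outside its range is refused whole. The fingers move at their own pace and stop on an object; "force" is the grip in N (left out, the last holds). Time passes only in rows, so rows that repeat a pose let the fingers close. It gives the time, the measured TCP pose, the force and the opening at its end, in the units of the state.
- arm.observe(): the state, without advancing time (a new reading comes with each control period).
- arm.get_image(name): name is "scene" or "top"; returns the picture (480x640x3 uint8, blue, green, red); there is no depth.
- arm.camera_params(name): a dict with "mtx" (3x3 intrinsics, pixels), "k1" (the pictures are not rectified: a ray, as slopes to the right and down, at radius r is drawn at 1 + k1 r^2 times it, then the intrinsics apply), "T" (4x4, takes a point from camera to world coordinates). Camera axes: x right, y down, z forward; pixel columns grow to the right and rows downward; lengths in m; the calibration is good to about 2 mm. A picture is of the moment at which its call begins. camera_params takes no time and is no camera call.
- arm.sign_off(): hands the job in, once; it reports no verdict.
The state is a dict: "clock": time; "joints": joint angles; "dq": joint speeds; "joint_efforts": joint torques, N m; "position": TCP position; "ee_rot": TCP orientation; "force": force on the tool from outside, world axes, zero at the start; "ft_torque": the same for the moment, N m; "width": opening from 0.0 (shut) to 1.0 (fully open).
Only numpy, scipy, OpenCV 4.12 (cv2) and the standard library are available. Lean on these libraries where they do the work, as an engineer would, in place of code of your own. Each camera call takes 0.05 s, during which the arm holds its last target. There are 200 camera calls.

## Working session

There is one attempt and no reset: what is moved stays moved. The work goes in short steps, Python scripts to look and compute and a tool call to move; the robot and the scene stay as the last step left them, time stands still between calls to the robot, and variables do not carry over. Pictures are saved under pics/ and viewed, about 12 in all and at most 16, crops included, and the job is handed in when it is done.

Besides the shell and the picture viewer there is one more tool, called after "Request:" as name(argument=value, ...) on one line, values as JSON. jog_arm: Moves the arm, as the interface text tells. Its arguments: {"type":"object","properties":{"moves":{"type":"array","items":{"type":"object","properties":{"twist":{"type":"array","items":{"type":"number"}},"xyz":{"type":"array","items":{"type":"number"}},"grip":{"type":"number"}}}},"force":{"type":"number"}},"required":["moves"]}

```bash
mkdir -p pics; python3 - <<'E'
from cell import arm
import cv2
for n in("scene","top"):
    cv2.imwrite(f"pics/{n}0.png",arm.get_image(n)); p=arm.camera_params(n); print(n,p)
print(arm.observe(),arm.tips_ahead)
E
```

```text
scene {'mtx': array([[602.85921953,   0.        , 328.64487233],
       [  0.        , 602.85921953, 249.94752208],
       [  0.        ,   0.        ,   1.        ]]), 'k1': 0.05646941521929126, 'T': array([[-0.68761931,  0.48902293, -0.53669009,  1.20990004],
       [ 0.72600888,  0.47278484, -0.49938522,  0.72362024],
       [ 0.00952811, -0.73302869, -0.68013098,  1.03258292],
       [ 0.        ,  0.        ,  0.        ,  1.        ]])}
top {'mtx': array([[455.85458899,   0.        , 317.61846291],
       [  0.        , 455.85458899, 241.51354769],
       [  0.        ,   0.        ,   1.        ]]), 'k1': -0.07389871198187203, 'T': array([[ 0.01051727, -0.98681856,  0.16148845,  0.27235846],
       [-0.99986766, -0.00837379,  0.01394813, -0.00212948],
       [-0.012412  , -0.16161377, -0.98677603,  1.08998522],
       [ 0.        ,  0.        ,  0.        ,  1.        ]])}
{'clock': 0.1, 'joints': array([ 1.2103865 ,  0.43516951,  0.02499248,  1.57399346, -0.01161906,
        1.13400561, -0.075127  ]), 'dq': array([ 0.00129259, -0.00043026, -0.00021261, -0.00316323,  0.00033985,
       -0.00035954, -0.00041968]), 'joint_efforts': array([ 1.67155264e-03, -6.69130683e+01,  9.87883508e-01, -3.15148938e+01,
       -6.03358797e-02,  3.73102154e-02,  4.18924697e-05]), 'position': array([ 0.15918556, -0.60393271,  0.23701848]), 'ee_rot': array([-3.11416570e+00, -4.03477241e-01,  4.76373129e-04]), 'force': array([0.83735785, 0.02551768, 0.53296155]), 'ft_torque': array([-0.03096705,  0.00199473,  0.02534843]), 'width': 1.0001797317509826} 0.011
```

View pics/top0.png

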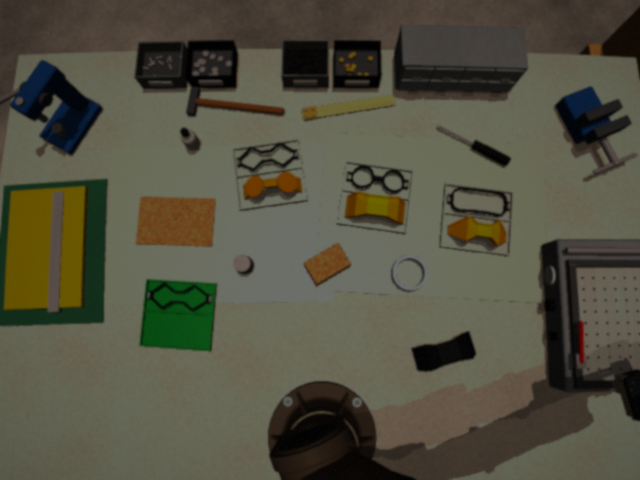

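View pics/scene0.png

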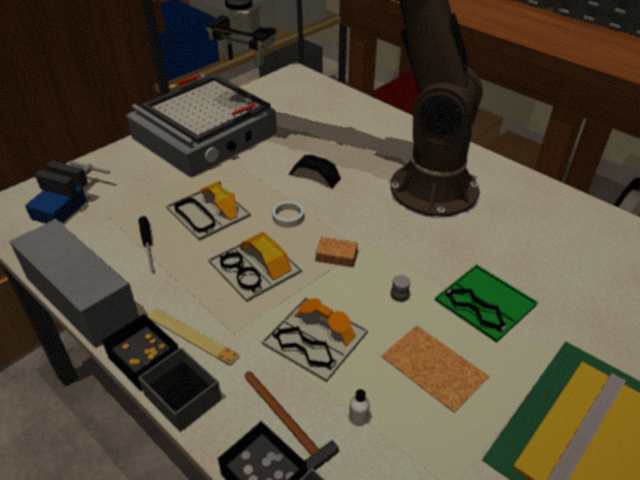

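Top view: the angular tray (270,173) holds the round lens, the round tray (375,197) holds the wide lens, and the wide tray (477,218) holds the angular lens. The pad is at (176,221), and the small cork block at (327,263) is not the pad. The green tray (180,315) and the black lens (444,351) are look-alikes. I'll enlarge to confirm.

```bash
cat > h.py <<'E'
import numpy as np, cv2
from cell import arm
from scipy.spatial.transform import Rotation as R
def world(name,px,z):
    p=arm.camera_params(name);K=p["mtx"];T=p["T"]
    px=np.atleast_2d(px).astype(float)
    u=cv2.undistortPoints(px[:,None],K,np.array([p["k1"],0,0,0.]))[:,0]
    d=np.c_[u,np.ones(len(u))]@T[:3,:3].T
    return T[:3,3]+d*((z-T[2,3])/d[:,2])[:,None]
def project(name,P):
    p=arm.camera_params(name);T=np.linalg.inv(p["T"])
    return cv2.projectPoints(np.atleast_2d(P).astype(float),cv2.Rodrigues(T[:3,:3])[0],T[:3,3],p["mtx"],np.array([p["k1"],0,0,0.]))[0][:,0]
def rel(target,yaw):
    """xyz/twist units to a tool-down pose, tool y at yaw, from measured pose"""
    s=arm.observe();Rc=R.from_rotvec(s["ee_rot"])
    y=np.array([np.cos(yaw),np.sin(yaw),0]);z=np.array([0,0,-1.]);x=np.cross(y,z)
    best=min((R.from_matrix(np.c_[sg*x,sg*y,z]) for sg in(1,-1)),key=lambda r:(Rc.inv()*r).magnitude())
    d=Rc.inv().apply(np.array(target)-s["position"])
    print("xyz",np.round(d/.06,3),"twist",np.round(np.degrees((Rc.inv()*best).as_rotvec())/10,3),"now",np.round(s["position"],4),"t",round(s["clock"],2))
E
python3 - <<'E'
import cv2
a=cv2.imread("pics/top0.png")
a=cv2.convertScaleAbs(a,alpha=1.5)
for i,(x0,y0,w,h) in enumerate([(228,135,150,110),(365,150,150,110)]):
    cv2.imwrite(f"pics/c{i}.png",cv2.resize(a[y0:y0+h,x0:x0+w],None,fx=5,fy=5,interpolation=cv2.INTER_CUBIC))
E
```

```text
(no output)
```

View pics/c0.png

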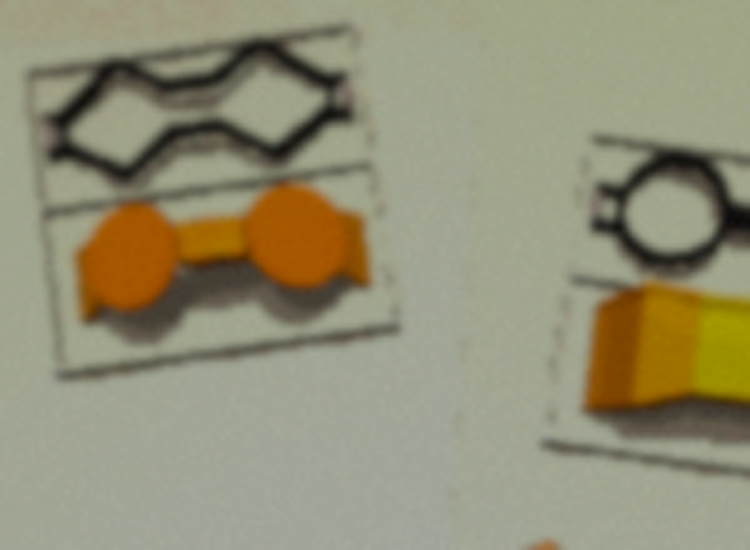

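View pics/c1.png

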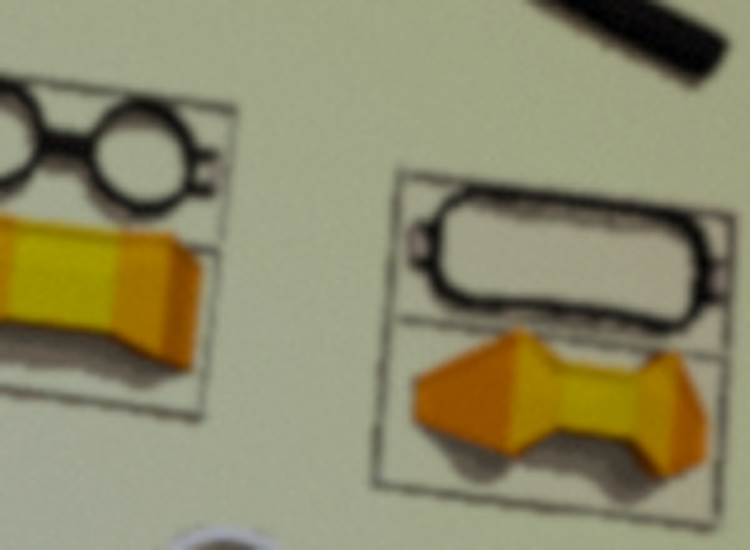

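```bash
cat > m.py <<'E'
from h import *
def full(c,pts):
    o=np.array([(228,135),(365,150)][c]); return (np.array(pts)+.5)/5-.5+o
def fit(name,px,L,W,z,off=0):
    P=world("top",px,z)[:,:2]   # order TL,TR,BR,BL ; L along image u
    M=np.array([[W/2,L/2],[W/2,-L/2],[-W/2,-L/2],[-W/2,L/2]])
    H,_=np.linalg.qr(np.eye(2)); c=P.mean(0);U,S,V=np.linalg.svd(M.T@(P-c));Rm=(U@V).T
    e=(P-c-M@Rm.T)*1e3
    s=[np.linalg.norm(P[i]-P[(i+1)%4])*1e3 for i in range(4)]
    a=np.arctan2(Rm[1,0],Rm[0,0])
    print(name,"c",np.round(c,4),"off",np.round(c+Rm@[off,0],4),"yaw",round(a,4),"sides",np.round(s,1),"err",np.abs(e).max().round(1))
    return c+Rm@[off,0],a
if __name__=="__main__":
    fit("angT",full(0,[(28,72),(352,26),(397,327),(58,376)]),.17,.159,.012,-.0365)
    fit("rndT",np.r_[full(0,[(595,137)]),full(1,[(236,105),(202,417)]),full(0,[(545,445)])],.17,.159,.012,-.0365)
    fit("widT",full(1,[(400,172),(735,212),(718,527),(375,487)]),.17,.159,.012,-.0365)
    for n,c,p in [("rnd",0,[(178,222),(245,218),(245,257),(178,262)]),("wide",1,[(8,222),(115,232),(112,328),(8,322)]),("ang",1,[(560,363),(637,370),(633,438),(558,431)])]:
        P=world("top",full(c,p),.060)[:,:2]; print(n,P.mean(0).round(4),[np.round(np.linalg.norm(P[i]-P[(i+1)%4])*1e3,1) for i in range(4)])
    for n,c,p in [("rnd ends bottom",0,[(92,318),(368,284)]),("wideR/L bottom",1,[(190,368),(-98,335)])]:
        print(n,world("top",full(c,p),.004)[:,:2].round(4))
    im=cv2.imread("pics/top0.png");h=cv2.cvtColor(im,cv2.COLOR_BGR2HSV)
    m=cv2.inRange(h,(3,110,60),(18,255,255));m[:, :120]=0;m[:,230:]=0
    m=cv2.morphologyEx(m,cv2.MORPH_CLOSE,np.ones((5,5)));k=max(cv2.findContours(m,0,1)[0],key=cv2.contourArea)
    b=cv2.boxPoints(cv2.minAreaRect(k));print(b)
    b=b[np.argsort(b[:,1])];b=np.r_[b[:2][np.argsort(b[:2,0])],b[2:][np.argsort(-b[2:,0])]]
    fit("pad",b,.19,.12,.003)
    print("jar,tape,bottle",world("top",[(243,264),(408,273),(190,138)],.04).round(3))
E
python3 m.py
```

```text
angT c [0.6159 0.1341] off [0.5798 0.1286] yaw 0.1505 sides [163.6 156.9 166.9 157.4] err 3.5
rndT c [ 0.5602 -0.1257] off [ 0.524  -0.1207] yaw -0.1352 sides [162.1 157.9 166.  157.4] err 4.3
widT c [ 0.5072 -0.3714] off [ 0.4709 -0.3673] yaw -0.1111 sides [167.2 157.6 167.1 157.6] err 1.6
rnd [0.5802 0.1259] [np.float64(31.6), np.float64(19.0), np.float64(31.5), np.float64(19.5)]
wide [ 0.5285 -0.1239] [np.float64(50.0), np.float64(45.8), np.float64(48.2), np.float64(47.7)]
ang [ 0.4719 -0.372 ] [np.float64(36.2), np.float64(32.2), np.float64(35.1), np.float64(32.1)]
rnd ends bottom [[0.5567 0.1908]
 [0.5748 0.055 ]]
wideR/L bottom [[ 0.4969 -0.1929]
 [ 0.5121 -0.0528]]
[[135.81264 243.74483]
 [137.1357  196.11491]
 [214.29839 198.25832]
 [212.97533 245.88823]]
pad c [0.499  0.3657] off [0.499  0.3657] yaw -0.0057 sides [196.1 119.2 192.5 120.7] err 5.5
jar,tape,bottle [[ 0.39   0.186  0.04 ]
 [ 0.372 -0.197  0.04 ]
 [ 0.699  0.329  0.04 ]]
```

```bash
cat > ov.py <<'E'
from h import *
T={"ang":(.5798,.1286,.1505),"rnd":(.524,-.1207,-.1352),"wid":(.4709,-.3673,-.1111)}
def rect(x,y,a,x0,x1,hy,z):
    c,s=np.cos(a),np.sin(a);q=np.array([(x0,-hy),(x1,-hy),(x1,hy),(x0,hy)])
    return np.c_[q@np.array([[c,s],[-s,c]])+[x,y],np.full(4,z)]
def draw(name,img,box,f,out,items):
    x0,y0,w,h=box;o=cv2.resize(cv2.convertScaleAbs(img,alpha=1.5)[y0:y0+h,x0:x0+w],None,fx=f,fy=f,interpolation=cv2.INTER_CUBIC)
    for q,col in items:
        p=(project(name,q)-[x0,y0]+.5)*f-.5
        cv2.polylines(o,[np.round(p).astype(int)],True,col,1,cv2.LINE_AA)
    cv2.imwrite(out,o)
if __name__=="__main__":
    it=[]
    for v in T.values():
        it+=[(rect(*v,-.043,.116,.085,.012),(255,0,0)),(rect(*v,-.040,.040,.082,.004),(0,0,255))]
    it.append((rect(.499,.3657,-.0057,-.06,.06,.095,.003),(255,0,0)))
    draw("scene",cv2.imread("pics/scene0.png"),(160,170,340,250),2.35,"pics/o1.png",it)
    draw("top",cv2.imread("pics/top0.png"),(125,130,395,130),2.02,"pics/o2.png",it)
E
python3 ov.py
```

```text
(no output)
```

View pics/o1.png

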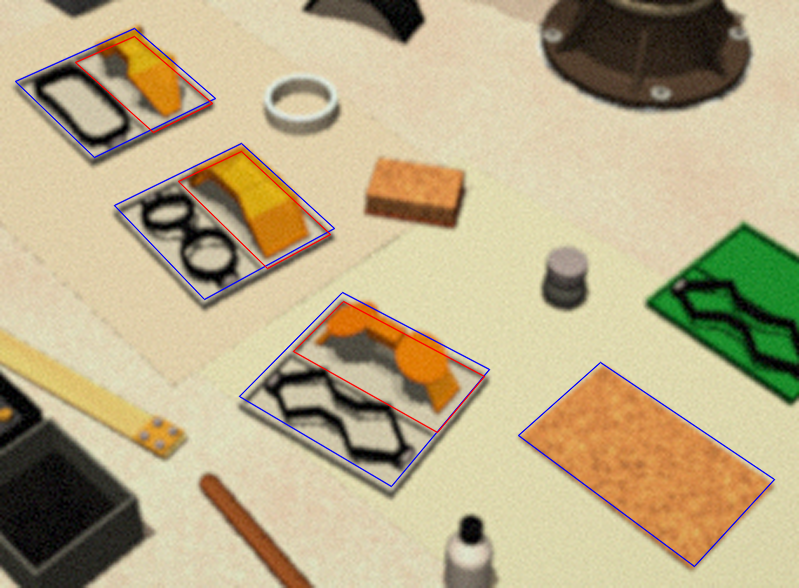

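View pics/o2.png

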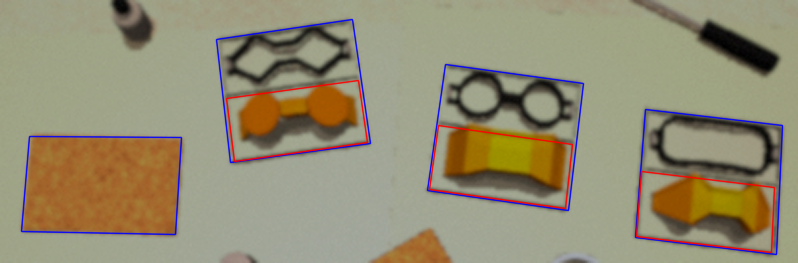

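The outlines fit in both views to about 2–3 mm. They confirm the three amber lenses in the three grey trays, and that the pad is bare. I'll park the round lens on the pad first, then move angular, wide and round.

```bash
python3 -c "
from h import *
rel((.5802,.1275,.16),.135)"
```

```text
xyz [ 9.892 -9.998  1.297] twist [-7.000e-03 -5.000e-03 -8.297e+00] now [ 0.1592 -0.6039  0.237 ] t 0.1
```

Request:
jog_arm(moves=[{"xyz":[9.89,-10,1.3],"twist":[0,0,-8.3],"grip":0},{"xyz":[9.89,-10,1.3],"twist":[0,0,-8.3],"grip":0},{"xyz":[9.89,-10,1.3],"twist":[0,0,-8.3],"grip":0},{"xyz":[9.89,-10,1.3],"twist":[0,0,-8.3],"grip":0},{"xyz":[9.89,-10,1.3],"twist":[0,0,-8.3],"grip":0}], force=15)

```text
clock: 0.72
position: [0.3151, -0.3328, 0.2088]
ee_rot: [2.591, 1.776, -0.0]
force: [1.4, -0.4, 1.2]
width: 0.523
```

```bash
python3 -c "
from h import *
rel((.5802,.1275,.16),.135);print(arm.observe()['width'],arm.observe()['joints'])"
```

```text
xyz [8.749 1.35  0.811] twist [ 0.00e+00  1.00e-03 -2.89e+00] now [ 0.3151 -0.3328  0.2088] t 0.72
0.5228723779865404 [ 0.95237356  0.21683863 -0.30158389  1.98175439  0.0786324   0.95378554
  0.2424531 ]
```

Request:
jog_arm(moves=[{"xyz":[8.75,1.35,0.8],"twist":[0,0,-2.9],"grip":0},{"xyz":[8.75,1.35,0.8],"twist":[0,0,-2.9],"grip":0},{"xyz":[8.75,1.35,0.8],"twist":[0,0,-2.9],"grip":0},{"xyz":[8.75,1.35,0.8],"twist":[0,0,-2.9],"grip":0},{"xyz":[8.75,1.35,0.8],"twist":[0,0,-2.9],"grip":0}])

```text
clock: 1.35
position: [0.4721, -0.0644, 0.1806]
ee_rot: [2.073, 2.361, -0.0]
force: [0.8, -0.6, 0.2]
width: 0.501
```

```bash
python3 -c "
from h import *
rel((.5802,.1275,.16),.135)"
```

```text
xyz [2.938 2.201 0.343] twist [-0.     0.002 -0.029] now [ 0.4721 -0.0644  0.1806] t 1.35
```

Request:
jog_arm(moves=[{"xyz":[2.94,2.2,0.34],"twist":[0,0,0],"grip":0},{"xyz":[2.94,2.2,0.34],"twist":[0,0,0],"grip":0},{"xyz":[2.94,2.2,0.34],"twist":[0,0,0],"grip":0},{"xyz":[2.94,2.2,0.34],"twist":[0,0,0],"grip":0},{"xyz":[2.94,2.2,0.34],"twist":[0,0,0],"grip":0}])

```text
clock: 1.98
position: [0.5795, 0.1296, 0.1597]
ee_rot: [-2.066, -2.365, -0.001]
force: [-1.1, -0.9, 0.8]
width: 0.498
```

```bash
python3 -c "
from h import *
rel((.5802,.1275,.046),.135)
im=arm.get_image('scene');x0,y0,w,h=200,190,250,200
cv2.imwrite('pics/s1.png',cv2.resize(cv2.convertScaleAbs(im[y0:y0+h,x0:x0+w],alpha=1.5),None,fx=3,fy=3))"
```

```text
xyz [-0.04   0.008  1.895] twist [-0.004 -0.011 -0.001] now [0.5795 0.1296 0.1597] t 1.98
```

View pics/s1.png

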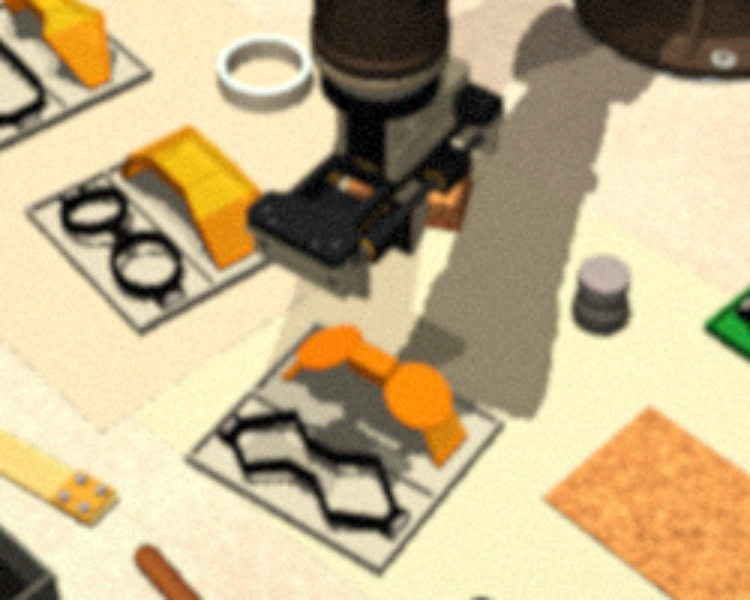

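The gripper sits over the round lens with the jaws across its bridge. Descending and gripping.

Request:
jog_arm(moves=[{"xyz":[-0.04,0,0.9],"twist":[0,0,0],"grip":0},{"xyz":[-0.04,0,1.5],"twist":[0,0,0],"grip":0},{"xyz":[-0.04,0,1.9],"twist":[0,0,0],"grip":0},{"xyz":[-0.04,0,1.9],"twist":[0,0,0],"grip":0}])

```text
clock: 2.52
position: [0.5781, 0.1215, 0.0449]
ee_rot: [-2.073, -2.359, 0.006]
force: [0.5, -1.0, -0.2]
width: 0.502
```

Request:
jog_arm(moves=[{"xyz":[0,0,0],"twist":[0,0,0],"grip":1},{"xyz":[0,0,0],"twist":[0,0,0],"grip":1},{"xyz":[0,0,0],"twist":[0,0,0],"grip":1},{"xyz":[0,0,0],"twist":[0,0,0],"grip":1},{"xyz":[0,0,0],"twist":[0,0,0],"grip":1}])

```text
clock: 3.15
position: [0.5805, 0.1238, 0.0471]
ee_rot: [2.071, 2.361, 0.002]
force: [1.9, -0.5, 4.6]
width: 0.218
```

```bash
python3 -c "
from h import *
rel((.499,.366,.2),0)"
```

```text
xyz [ 4.178 -0.817 -2.551] twist [ 0.009 -0.     0.747] now [0.5805 0.1238 0.0471] t 3.15
```

Request:
jog_arm(moves=[{"xyz":[0,0,-1],"twist":[0,0,0],"grip":1},{"xyz":[0,0,-1.8],"twist":[0,0,0],"grip":1},{"xyz":[1,-0.2,-2],"twist":[0,0,0.75],"grip":1},{"xyz":[1.9,-0.4,-2],"twist":[0,0,0.75],"grip":1},{"xyz":[2.8,-0.6,-2],"twist":[0,0,0.75],"grip":1}])

```text
clock: 3.78
position: [0.5213, 0.287, 0.1665]
ee_rot: [2.222, 2.221, -0.0]
force: [-0.2, 0.1, -0.6]
width: 0.218
```

```bash
python3 -c "
from h import *
rel((.499,.366,.1),0);print(arm.observe()['width'])"
```

```text
xyz [ 1.317 -0.372  1.109] twist [ 0.     0.001 -0.004] now [0.5213 0.287  0.1665] t 3.77
0.21753121408324325
```

Request:
jog_arm(moves=[{"xyz":[0.9,-0.25,0.3],"twist":[0,0,0],"grip":1},{"xyz":[1.3,-0.37,0.9],"twist":[0,0,0],"grip":1},{"xyz":[1.3,-0.37,1.1],"twist":[0,0,0],"grip":1},{"xyz":[1.3,-0.37,1.1],"twist":[0,0,0],"grip":1},{"xyz":[1.3,-0.37,1.1],"twist":[0,0,0],"grip":1}])

```text
clock: 4.4
position: [0.5012, 0.3626, 0.1013]
ee_rot: [2.224, 2.218, 0.001]
force: [0.7, -0.8, -0.9]
width: 0.215
```

```bash
python3 -c "
from h import *
rel((.499,.366,.0465),0);print(arm.observe()['width'])"
```

```text
xyz [ 0.057 -0.038  0.913] twist [ 0.007  0.    -0.014] now [0.5012 0.3626 0.1013] t 4.4
0.21503042233979208
```

Request:
jog_arm(moves=[{"xyz":[0,0,0.5],"twist":[0,0,0],"grip":1},{"xyz":[0,0,0.75],"twist":[0,0,0],"grip":1},{"xyz":[0,0,0.85],"twist":[0,0,0],"grip":1},{"xyz":[0,0,0.91],"twist":[0,0,0],"grip":1},{"xyz":[0,0,0.91],"twist":[0,0,0],"grip":1}])

```text
clock: 5.03
position: [0.5004, 0.3639, 0.0464]
ee_rot: [2.222, 2.221, 0.001]
force: [0.8, -0.1, 0.2]
width: 0.221
```

```bash
python3 -c "
from h import *
rel((.499,.366,.0465),0)
s=arm.observe();print(s['force'],s['width'])"
```

```text
xyz [ 0.035 -0.023 -0.002] twist [ 0.004 -0.003 -0.003] now [0.5004 0.3639 0.0464] t 5.03
[ 0.76894361 -0.06744913  0.17772423] 0.2205453240303369
```

Request:
jog_arm(moves=[{"xyz":[0,0,0.02],"twist":[0,0,0],"grip":1},{"xyz":[0,0,0.03],"twist":[0,0,0],"grip":1},{"xyz":[0,0,0.03],"twist":[0,0,0],"grip":1}])

```text
clock: 5.4
position: [0.5013, 0.364, 0.0454]
ee_rot: [2.222, 2.22, 0.004]
force: [0.8, -2.2, 7.0]
width: 0.218
```

Contact. Release by opening partway and rise.

Request:
jog_arm(moves=[{"xyz":[0,0,0],"twist":[0,0,0],"grip":0.1},{"xyz":[0,0,0],"twist":[0,0,0],"grip":0},{"xyz":[0,0,0],"twist":[0,0,0],"grip":0},{"xyz":[0,0,-0.8],"twist":[0,0,0],"grip":0},{"xyz":[0,0,-1.8],"twist":[0,0,0],"grip":0}])

```text
clock: 6.02
position: [0.4991, 0.363, 0.1519]
ee_rot: [-2.221, -2.221, 0.005]
force: [1.9, -0.4, 1.6]
width: 0.503
```

```bash
python3 -c "
from h import *
rel((.4719,-.3715,.16),-.11)"
```

```text
xyz [-12.242  -0.454  -0.111] twist [-0.016  0.011  0.63 ] now [0.4991 0.363  0.1519] t 6.03
```

Request:
jog_arm(moves=[{"xyz":[-12.24,-0.45,-0.11],"twist":[0,0,0.63],"grip":-0.2},{"xyz":[-12.24,-0.45,-0.11],"twist":[0,0,0.63],"grip":-0.2},{"xyz":[-12.24,-0.45,-0.11],"twist":[0,0,0.63],"grip":-0.2},{"xyz":[-12.24,-0.45,-0.11],"twist":[0,0,0.63],"grip":-0.2},{"xyz":[-12.24,-0.45,-0.11],"twist":[0,0,0.63],"grip":-0.2}])

```text
clock: 6.65
position: [0.4881, 0.0495, 0.155]
ee_rot: [2.34, 2.096, 0.0]
force: [1.2, -0.8, 0.0]
width: 0.602
```

```bash
python3 -c "
from h import *
rel((.4719,-.3715,.15),-.11)"
```

```text
xyz [-7.004  0.503  0.083] twist [ 0.002  0.    -0.001] now [0.4881 0.0495 0.155 ] t 6.65
```

Request:
jog_arm(moves=[{"xyz":[-7,0.5,0.08],"twist":[0,0,0],"grip":-0.2},{"xyz":[-7,0.5,0.08],"twist":[0,0,0],"grip":-0.2},{"xyz":[-7,0.5,0.08],"twist":[0,0,0],"grip":-0.2},{"xyz":[-7,0.5,0.08],"twist":[0,0,0],"grip":-0.2},{"xyz":[-7,0.5,0.08],"twist":[0,0,0],"grip":-0.2}])

```text
clock: 7.28
position: [0.4759, -0.2627, 0.1514]
ee_rot: [2.34, 2.096, 0.0]
force: [1.7, 0.5, -0.4]
width: 0.598
```

```bash
python3 -c "
from h import *
rel((.4719,-.3715,.15),-.11)"
```

```text
xyz [-1.809  0.133  0.024] twist [ 0.002  0.    -0.   ] now [ 0.4759 -0.2627  0.1514] t 7.28
```

Request:
jog_arm(moves=[{"xyz":[-0.9,0.07,0],"twist":[0,0,0],"grip":-0.2},{"xyz":[-1.8,0.13,0.02],"twist":[0,0,0],"grip":-0.2},{"xyz":[-1.8,0.13,0.02],"twist":[0,0,0],"grip":-0.2},{"xyz":[-1.8,0.13,0.02],"twist":[0,0,0],"grip":-0.2}])

```text
clock: 7.78
position: [0.4721, -0.3682, 0.1498]
ee_rot: [-2.34, -2.095, -0.001]
force: [-0.0, 0.6, 0.8]
width: 0.598
```

```bash
python3 -c "
from h import *
rel((.4719,-.3715,.046),-.11)"
```

```text
xyz [-0.057  0.003  1.73 ] twist [-0.001 -0.006 -0.001] now [ 0.4721 -0.3682  0.1498] t 7.78
```

Request:
jog_arm(moves=[{"xyz":[-0.05,0,0.9],"twist":[0,0,0],"grip":-0.2},{"xyz":[-0.05,0,1.4],"twist":[0,0,0],"grip":-0.2},{"xyz":[-0.05,0,1.73],"twist":[0,0,0],"grip":-0.2},{"xyz":[-0.05,0,1.73],"twist":[0,0,0],"grip":-0.2}])

```text
clock: 8.28
position: [0.4714, -0.3695, 0.0452]
ee_rot: [-2.335, -2.097, 0.0]
force: [-0.4, 0.4, 1.4]
width: 0.596
```

Request:
jog_arm(moves=[{"xyz":[0,0,0],"twist":[0,0,0],"grip":1},{"xyz":[0,0,0],"twist":[0,0,0],"grip":1},{"xyz":[0,0,0],"twist":[0,0,0],"grip":1},{"xyz":[0,0,0],"twist":[0,0,0],"grip":1},{"xyz":[0,0,0],"twist":[0,0,0],"grip":1}])

```text
clock: 8.9
position: [0.4723, -0.3722, 0.0471]
ee_rot: [2.339, 2.095, 0.001]
force: [-0.1, 1.1, 6.0]
width: 0.345
```

Request:
jog_arm(moves=[{"xyz":[0,0,-0.8],"twist":[0,0,0],"grip":1},{"xyz":[0,0,-1.7],"twist":[0,0,0],"grip":1},{"xyz":[0,0,-2],"twist":[0,0,0],"grip":1},{"xyz":[0,0,-2],"twist":[0,0,0],"grip":1}])

```text
clock: 9.4
position: [0.4721, -0.3725, 0.1672]
ee_rot: [2.339, 2.094, 0.0]
force: [0.8, -1.2, -2.1]
width: 0.346
```

```bash
python3 -c "
from h import *
rel((.5798,.1286,.17),.145)
im=arm.get_image('top')
x0,y0,w,h=365,135,200,150
cv2.imwrite('pics/t2.png',np.hstack([cv2.resize(cv2.convertScaleAbs(im[y0:y0+h,x0:x0+w],alpha=1.5),None,fx=2.6,fy=2.6,interpolation=2),cv2.resize(cv2.convertScaleAbs(im[185:260,130:223],alpha=1.5),(279,390))[:390]]))"
```

```text
xyz [ 8.498  0.862 -0.057] twist [ 0.009  0.009 -1.465] now [ 0.4721 -0.3725  0.1672] t 9.4
```

View pics/t2.png

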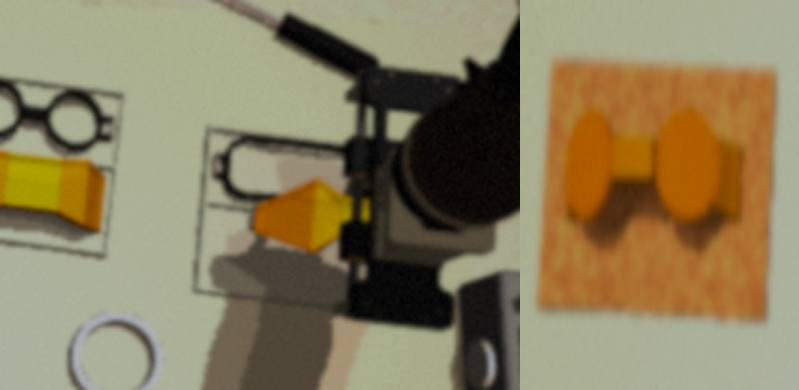

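Picture: the angular lens is held and lifted. The round lens lies flat on the pad. Travelling to the angular tray.

Request:
jog_arm(moves=[{"xyz":[8.5,0.86,-0.06],"twist":[0,0,-1.46],"grip":1},{"xyz":[8.5,0.86,-0.06],"twist":[0,0,-1.46],"grip":1},{"xyz":[8.5,0.86,-0.06],"twist":[0,0,-1.46],"grip":1},{"xyz":[8.5,0.86,-0.06],"twist":[0,0,-1.46],"grip":1},{"xyz":[8.5,0.86,-0.06],"twist":[0,0,-1.46],"grip":1}])

```text
clock: 10.07
position: [0.5361, -0.0647, 0.1663]
ee_rot: [-2.054, -2.374, 0.003]
force: [0.2, -0.9, -1.2]
width: 0.346
```

```bash
python3 -c "
from h import *
rel((.5798,.1286,.17),.145)"
```

```text
xyz [ 3.084  1.183 -0.062] twist [-0.019 -0.005 -0.004] now [ 0.5361 -0.0647  0.1663] t 10.07
```

Request:
jog_arm(moves=[{"xyz":[0.9,0.35,0],"twist":[0,0,0],"grip":1},{"xyz":[1.8,0.7,0],"twist":[0,0,0],"grip":1},{"xyz":[2.6,1,0],"twist":[0,0,0],"grip":1},{"xyz":[3.08,1.18,0],"twist":[0,0,0],"grip":1},{"xyz":[3.08,1.18,0],"twist":[0,0,0],"grip":1}])

```text
clock: 10.7
position: [0.5794, 0.1298, 0.1661]
ee_rot: [-2.047, -2.378, 0.002]
force: [-0.1, -1.1, -0.5]
width: 0.348
```

```bash
python3 -c "
from h import *
rel((.5798,.1286,.07),.147)"
```

```text
xyz [-0.024  0.01   1.602] twist [-0.019 -0.009  0.014] now [0.5794 0.1298 0.1661] t 10.7
```

Request:
jog_arm(moves=[{"xyz":[-0.01,0,0.8],"twist":[0,0,0],"grip":1},{"xyz":[-0.01,0,1.4],"twist":[0,0,0],"grip":1},{"xyz":[-0.01,0,1.6],"twist":[0,0,0],"grip":1},{"xyz":[-0.01,0,1.6],"twist":[0,0,0],"grip":1}])

```text
clock: 11.2
position: [0.5801, 0.1252, 0.0716]
ee_rot: [-2.055, -2.375, 0.003]
force: [-0.6, -0.3, -0.5]
width: 0.35
```

```bash
python3 -c "
from h import *
rel((.5798,.1286,.0475),.147)
im=arm.get_image('top');x0,y0,w,h=220,125,110,100
cv2.imwrite('pics/t3.png',cv2.resize(cv2.convertScaleAbs(im[y0:y0+h,x0:x0+w],alpha=1.5),None,fx=5,fy=5,interpolation=2))"
```

```text
xyz [0.058 0.004 0.402] twist [-0.013  0.002 -0.017] now [0.5801 0.1252 0.0716] t 11.2
```

View pics/t3.png

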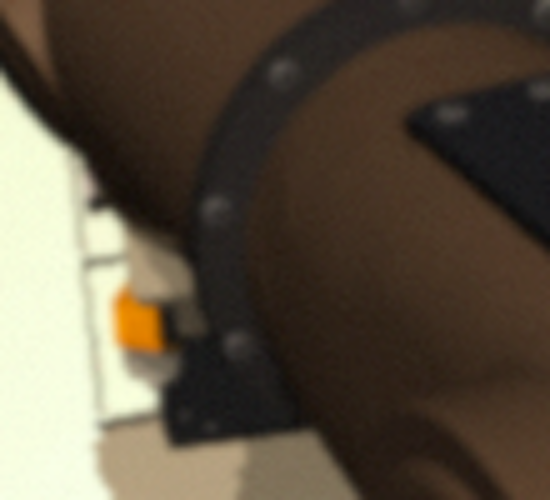

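Only the left tip shows, at crop (115–165, 290–352). It is about 11 mm inside the left rim (expected 10) and centred. Laying it down.

Request:
jog_arm(moves=[{"xyz":[0.02,0,0.2],"twist":[0,0,0],"grip":1},{"xyz":[0.02,0,0.33],"twist":[0,0,0],"grip":1},{"xyz":[0.02,0,0.38],"twist":[0,0,0],"grip":1},{"xyz":[0.02,0,0.4],"twist":[0,0,0],"grip":1},{"xyz":[0.02,0,0.4],"twist":[0,0,0],"grip":1}])

```text
clock: 11.88
position: [0.5807, 0.1273, 0.0486]
ee_rot: [2.055, 2.376, 0.0]
force: [-0.5, 0.5, -0.5]
width: 0.347
```

Request:
jog_arm(moves=[{"xyz":[0,0,0.02],"twist":[0,0,0],"grip":1},{"xyz":[0,0,0.03],"twist":[0,0,0],"grip":1},{"xyz":[0,0,0.03],"twist":[0,0,0],"grip":1}])

```text
clock: 12.25
position: [0.5808, 0.1273, 0.0472]
ee_rot: [2.055, 2.376, 0.001]
force: [-2.0, 0.2, 5.0]
width: 0.348
```

Contact; release gently and rise, then go to the wide lens.

Request:
jog_arm(moves=[{"xyz":[0,0,0],"twist":[0,0,0],"grip":0},{"xyz":[0,0,0],"twist":[0,0,0],"grip":-0.15},{"xyz":[0,0,0],"twist":[0,0,0],"grip":-0.15},{"xyz":[0,0,-0.8],"twist":[0,0,0],"grip":-0.15},{"xyz":[0,0,-1.7],"twist":[0,0,0],"grip":-0.15}])

```text
clock: 12.88
position: [0.5798, 0.127, 0.149]
ee_rot: [-2.054, -2.375, 0.003]
force: [0.5, 0.1, 0.1]
width: 0.577
```

```bash
python3 -c "
from h import *
rel((.5275,-.1235,.15),-.115)"
```

```text
xyz [-4.005 -1.466 -0.014] twist [-0.014  0.002  1.488] now [0.5798 0.127  0.149 ] t 12.88
```

Request:
jog_arm(moves=[{"xyz":[-0.9,-0.33,0],"twist":[0,0,0.4],"grip":-0.43},{"xyz":[-1.8,-0.66,0],"twist":[0,0,0.8],"grip":-0.43},{"xyz":[-2.7,-1,0],"twist":[0,0,1.2],"grip":-0.43},{"xyz":[-3.5,-1.3,0],"twist":[0,0,1.49],"grip":-0.43},{"xyz":[-4,-1.47,0],"twist":[0,0,1.49],"grip":-0.43}])

```text
clock: 13.5
position: [0.5268, -0.1261, 0.1486]
ee_rot: [2.349, 2.085, -0.002]
force: [0.4, 0.8, 0.0]
width: 0.711
```

Request:
jog_arm(moves=[{"xyz":[0,0,0],"twist":[0,0,0],"grip":-0.43}])

```text
clock: 13.62
position: [0.527, -0.1264, 0.1485]
ee_rot: [2.351, 2.083, -0.002]
force: [-0.1, 1.0, 0.2]
width: 0.711
```

```bash
python3 -c "
from h import *
rel((.5275,-.1235,.047),-.115)
im=arm.get_image('top');im2=arm.get_image('scene')
a=cv2.resize(cv2.convertScaleAbs(im[125:225,220:320],alpha=1.5),None,fx=4,fy=4,interpolation=2)
b=cv2.resize(cv2.convertScaleAbs(im2[200:300,195:295],alpha=1.5),None,fx=4,fy=4,interpolation=2)
cv2.imwrite('pics/t4.png',np.hstack([a,b]))"
```

```text
xyz [0.051 0.003 1.691] twist [-0.003  0.008 -0.032] now [ 0.527  -0.1264  0.1485] t 13.62
```

View pics/t4.png

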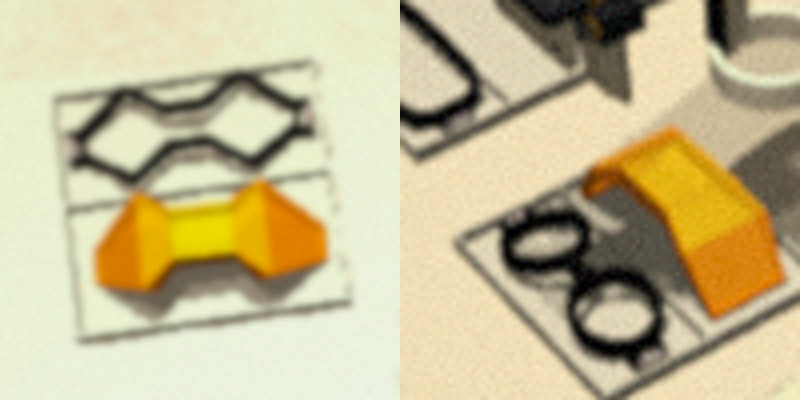

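The angular lens lies flat in its compartment: tips at crop x 96 and 327, rims at about 75 and 342, so within roughly 2 mm of centre. Now gripping the wide lens.

Request:
jog_arm(moves=[{"xyz":[0.03,0,0.8],"twist":[0,0,0],"grip":-0.43},{"xyz":[0.03,0,1.3],"twist":[0,0,0],"grip":-0.43},{"xyz":[0.03,0,1.67],"twist":[0,0,0],"grip":-0.43},{"xyz":[0.03,0,1.67],"twist":[0,0,0],"grip":-0.43}])

```text
clock: 14.22
position: [0.5273, -0.1193, 0.0472]
ee_rot: [-2.341, -2.091, 0.002]
force: [-0.4, -0.4, -0.4]
width: 0.716
```

Request:
jog_arm(moves=[{"xyz":[0,0,0],"twist":[0,0,0],"grip":1},{"xyz":[0,0,0],"twist":[0,0,0],"grip":1},{"xyz":[0,0,0],"twist":[0,0,0],"grip":1},{"xyz":[0,0,0],"twist":[0,0,0],"grip":1},{"xyz":[0,0,0],"twist":[0,0,0],"grip":1}])

```text
clock: 14.85
position: [0.529, -0.121, 0.0496]
ee_rot: [2.345, 2.089, 0.002]
force: [-0.5, 1.9, 7.3]
width: 0.524
```

Request:
jog_arm(moves=[{"xyz":[0,0,-0.8],"twist":[0,0,0],"grip":1},{"xyz":[0,0,-1.7],"twist":[0,0,0],"grip":1},{"xyz":[0,0,-2],"twist":[0,0,0],"grip":1},{"xyz":[0,0,-2],"twist":[0,0,0],"grip":1}])

```text
clock: 15.35
position: [0.5289, -0.1215, 0.1701]
ee_rot: [2.344, 2.087, 0.003]
force: [0.7, -0.1, -0.5]
width: 0.523
```

```bash
python3 -c "
from h import *
rel((.4709,-.3673,.17),-.111)
im2=arm.get_image('scene')
print(world('top',(np.array([(96,262),(327,245)])+.5)/4-.5+[220,125],.03))"
```

```text
xyz [-4.181e+00 -4.860e-01  2.000e-03] twist [ 0.019  0.004 -0.029] now [ 0.5289 -0.1215  0.1701] t 15.35
[[0.56995382 0.19272247 0.03      ]
 [0.58128146 0.0534065  0.03      ]]
```

Request:
jog_arm(moves=[{"xyz":[-0.9,-0.1,0],"twist":[0,0,0],"grip":1},{"xyz":[-1.8,-0.2,0],"twist":[0,0,0],"grip":1},{"xyz":[-2.7,-0.3,0],"twist":[0,0,0],"grip":1},{"xyz":[-3.6,-0.4,0],"twist":[0,0,0],"grip":1},{"xyz":[-4.16,-0.48,0],"twist":[0,0,0],"grip":1}])

```text
clock: 16.02
position: [0.4684, -0.3686, 0.1663]
ee_rot: [-2.347, -2.084, 0.003]
force: [0.9, -0.1, -0.0]
width: 0.522
```

Request:
jog_arm(moves=[{"xyz":[0,0,0.6],"twist":[0,0,0],"grip":1},{"xyz":[0,0,1.2],"twist":[0,0,0],"grip":1},{"xyz":[0,0,1.55],"twist":[0,0,0],"grip":1},{"xyz":[0,0,1.6],"twist":[0,0,0],"grip":1},{"xyz":[0,0,1.6],"twist":[0,0,0],"grip":1}])

```text
clock: 16.65
position: [0.4706, -0.3656, 0.0722]
ee_rot: [-2.345, -2.089, 0.0]
force: [0.1, 0.5, 0.3]
width: 0.521
```

```bash
python3 -c "
from h import *
rel((.4709,-.3657,.0505),-.111)"
```

```text
xyz [-0.001  0.006  0.361] twist [-0.004 -0.003 -0.025] now [ 0.4706 -0.3656  0.0722] t 16.65
```

Request:
jog_arm(moves=[{"xyz":[0,0,0.2],"twist":[0,0,0],"grip":1},{"xyz":[0,0,0.3],"twist":[0,0,0],"grip":1},{"xyz":[0,0,0.34],"twist":[0,0,0],"grip":1},{"xyz":[0,0,0.36],"twist":[0,0,0],"grip":1},{"xyz":[0,0,0.36],"twist":[0,0,0],"grip":1}])

```text
clock: 17.27
position: [0.4708, -0.3659, 0.051]
ee_rot: [2.346, 2.089, 0.0]
force: [-0.2, -0.3, -0.7]
width: 0.519
```

Request:
jog_arm(moves=[{"xyz":[0,0,0.02],"twist":[0,0,0],"grip":1},{"xyz":[0,0,0.03],"twist":[0,0,0],"grip":1},{"xyz":[0,0,0.03],"twist":[0,0,0],"grip":1}])

```text
clock: 17.65
position: [0.4709, -0.3659, 0.0496]
ee_rot: [2.346, 2.089, -0.0]
force: [-1.7, 1.2, 4.8]
width: 0.515
```

Contact; release.

Request:
jog_arm(moves=[{"xyz":[0,0,0],"twist":[0,0,0],"grip":-0.25},{"xyz":[0,0,0],"twist":[0,0,0],"grip":-0.4},{"xyz":[0,0,0],"twist":[0,0,0],"grip":-0.4},{"xyz":[0,0,-0.8],"twist":[0,0,0],"grip":-0.4},{"xyz":[0,0,-1.7],"twist":[0,0,0],"grip":-0.4}])

```text
clock: 18.27
position: [0.4701, -0.3654, 0.1514]
ee_rot: [-2.344, -2.088, 0.0]
force: [-0.1, -1.4, -0.6]
width: 0.703
```

```bash
python3 - <<'E'
from h import *
rel((.5,.364,.16),0)
im=cv2.imread("pics/top0.png")
im=arm.get_image('top');x0,y0=130,190
cv2.imwrite('pics/t5.png',cv2.resize(cv2.convertScaleAbs(im[y0:y0+62,x0:x0+90],alpha=1.5),None,fx=8,fy=8,interpolation=2))
E
```

```text
xyz [12.133 -0.904 -0.126] twist [-0.011 -0.008 -0.661] now [ 0.4701 -0.3654  0.1514] t 18.27
```

View pics/t5.png

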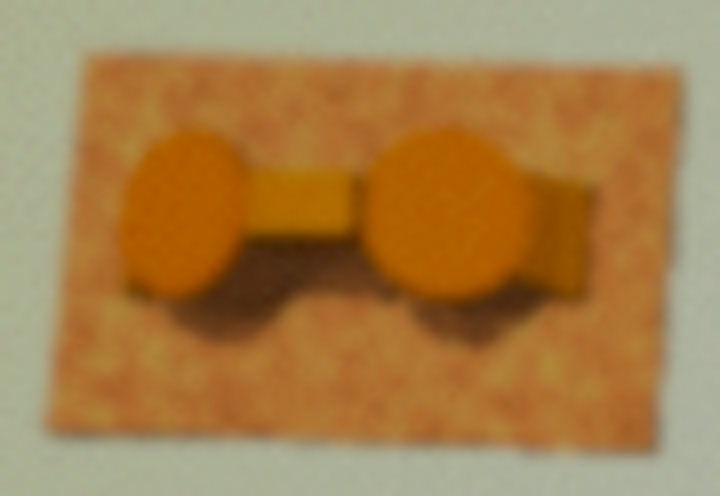

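```bash
python3 - <<'E'
from h import *
f=lambda p:(np.array(p)+.5)/8-.5+[130,190]
print(world('top',f([(247,204),(355,206),(301,205)]),.059)); print(world('top',f([(128,296),(588,298)]),.003))
E
```

```text
[[0.50083071 0.38187109 0.059     ]
 [0.5003861  0.34951529 0.059     ]
 [0.50060709 0.36567049 0.059     ]]
[[0.48403426 0.43831317 0.003     ]
 [0.48434423 0.29416227 0.003     ]]
```

Request:
jog_arm(moves=[{"xyz":[12.1,-0.9,-0.1],"twist":[0,0,-0.66],"grip":0},{"xyz":[12.1,-0.9,-0.1],"twist":[0,0,-0.66],"grip":0},{"xyz":[12.1,-0.9,-0.1],"twist":[0,0,-0.66],"grip":0},{"xyz":[12.1,-0.9,-0.1],"twist":[0,0,-0.66],"grip":0},{"xyz":[12.1,-0.9,-0.1],"twist":[0,0,-0.66],"grip":0}])

```text
clock: 18.95
position: [0.4836, -0.0517, 0.1538]
ee_rot: [2.222, 2.22, 0.001]
force: [1.0, -0.0, -0.2]
width: 0.499
```

```bash
python3 -c "
from h import *
rel((.5005,.364,.155),0)"
```

```text
xyz [ 6.929  0.277 -0.021] twist [ 0.005  0.001 -0.004] now [ 0.4836 -0.0517  0.1538] t 18.95
```

Target lens centre y ≈ 0.366.

Request:
jog_arm(moves=[{"xyz":[6.95,0.28,0],"twist":[0,0,0],"grip":0},{"xyz":[6.95,0.28,0],"twist":[0,0,0],"grip":0},{"xyz":[6.95,0.28,0],"twist":[0,0,0],"grip":0},{"xyz":[6.95,0.28,0],"twist":[0,0,0],"grip":0},{"xyz":[6.95,0.28,0],"twist":[0,0,0],"grip":0}])

```text
clock: 19.58
position: [0.4963, 0.2606, 0.1536]
ee_rot: [2.222, 2.22, 0.0]
force: [0.9, 0.1, 0.2]
width: 0.503
```

```bash
python3 -c "
from h import *
rel((.5005,.366,.155),0)"
```

```text
xyz [ 1.757  0.069 -0.024] twist [ 0.003  0.    -0.004] now [0.4963 0.2606 0.1536] t 19.57
```

Request:
jog_arm(moves=[{"xyz":[0.9,0.03,0],"twist":[0,0,0],"grip":0},{"xyz":[1.7,0.07,0],"twist":[0,0,0],"grip":0},{"xyz":[1.73,0.07,0],"twist":[0,0,0],"grip":0},{"xyz":[1.73,0.07,0],"twist":[0,0,0],"grip":0}])

```text
clock: 20.08
position: [0.5004, 0.3619, 0.1531]
ee_rot: [2.221, 2.221, -0.002]
force: [0.0, 0.9, -0.9]
width: 0.498
```

```bash
python3 -c "
from h import *
rel((.5005,.366,.0455),0)"
```

```text
xyz [0.07  0.002 1.793] twist [-0.002  0.006 -0.   ] now [0.5004 0.3619 0.1531] t 20.07
```

Request:
jog_arm(moves=[{"xyz":[0.05,0,0.8],"twist":[0,0,0],"grip":0},{"xyz":[0.05,0,1.5],"twist":[0,0,0],"grip":0},{"xyz":[0.05,0,1.78],"twist":[0,0,0],"grip":0},{"xyz":[0.05,0,1.78],"twist":[0,0,0],"grip":0}])

```text
clock: 20.58
position: [0.5006, 0.3641, 0.0464]
ee_rot: [2.223, 2.22, -0.003]
force: [0.0, -0.2, 0.9]
width: 0.503
```

Request:
jog_arm(moves=[{"xyz":[0,0,0],"twist":[0,0,0],"grip":1},{"xyz":[0,0,0],"twist":[0,0,0],"grip":1},{"xyz":[0,0,0],"twist":[0,0,0],"grip":1},{"xyz":[0,0,0],"twist":[0,0,0],"grip":1},{"xyz":[0,0,0],"twist":[0,0,0],"grip":1}])

```text
clock: 21.2
position: [0.501, 0.3658, 0.0477]
ee_rot: [2.222, 2.221, 0.002]
force: [0.2, -1.2, 6.9]
width: 0.216
```

Request:
jog_arm(moves=[{"xyz":[0,0,-0.8],"twist":[0,0,0],"grip":1},{"xyz":[0,0,-1.7],"twist":[0,0,0],"grip":1},{"xyz":[0,0,-2],"twist":[0,0,0],"grip":1},{"xyz":[0,0,-2],"twist":[0,0,0],"grip":1}])

```text
clock: 21.7
position: [0.501, 0.3658, 0.1678]
ee_rot: [2.222, 2.221, 0.003]
force: [-0.4, 0.1, -0.9]
width: 0.214
```

```bash
python3 -c "
from h import *
rel((.524,-.1207,.17),-.135)"
```

```text
xyz [-8.107  0.388 -0.045] twist [ 0.01  -0.007  0.771] now [0.501  0.3658 0.1678] t 21.7
```

Request:
jog_arm(moves=[{"xyz":[-8.1,0.39,-0.05],"twist":[0,0,0.77],"grip":1},{"xyz":[-8.1,0.39,-0.05],"twist":[0,0,0.77],"grip":1},{"xyz":[-8.1,0.39,-0.05],"twist":[0,0,0.77],"grip":1},{"xyz":[-8.1,0.39,-0.05],"twist":[0,0,0.77],"grip":1},{"xyz":[-8.1,0.39,-0.05],"twist":[0,0,0.77],"grip":1}])

```text
clock: 22.32
position: [0.5142, 0.0508, 0.1668]
ee_rot: [-2.365, -2.066, 0.004]
force: [1.1, -1.1, -0.2]
width: 0.213
```

```bash
python3 -c "
from h import *
rel((.524,-.1207,.17),-.135)"
```

```text
xyz [-2.81   0.547 -0.052] twist [-0.017  0.005  0.001] now [0.5142 0.0508 0.1668] t 22.32
```

Request:
jog_arm(moves=[{"xyz":[-0.9,0.18,0],"twist":[0,0,0],"grip":1},{"xyz":[-1.8,0.36,0],"twist":[0,0,0],"grip":1},{"xyz":[-2.5,0.5,0],"twist":[0,0,0],"grip":1},{"xyz":[-2.8,0.55,0],"twist":[0,0,0],"grip":1},{"xyz":[-2.8,0.55,0],"twist":[0,0,0],"grip":1}])

```text
clock: 22.95
position: [0.5247, -0.1182, 0.1675]
ee_rot: [-2.367, -2.063, 0.002]
force: [0.2, 0.4, -0.6]
width: 0.216
```

Request:
jog_arm(moves=[{"xyz":[0,0,0.6],"twist":[0,0,0],"grip":1},{"xyz":[0,0,1.2],"twist":[0,0,0],"grip":1},{"xyz":[0,0,1.55],"twist":[0,0,0],"grip":1},{"xyz":[0,0,1.6],"twist":[0,0,0],"grip":1},{"xyz":[0,0,1.6],"twist":[0,0,0],"grip":1}])

```text
clock: 23.58
position: [0.5259, -0.1161, 0.0732]
ee_rot: [-2.364, -2.069, -0.001]
force: [0.2, -0.3, -0.0]
width: 0.217
```

```bash
python3 -c "
from h import *
rel((.524,-.1207,.049),-.135)"
```

```text
xyz [-0.08  -0.022  0.403] twist [ 0.001 -0.003  0.012] now [ 0.5259 -0.1161  0.0732] t 23.57
```

Request:
jog_arm(moves=[{"xyz":[-0.07,-0.02,0.1],"twist":[0,0,0],"grip":1},{"xyz":[-0.07,-0.02,0.25],"twist":[0,0,0],"grip":1},{"xyz":[-0.07,-0.02,0.34],"twist":[0,0,0],"grip":1},{"xyz":[-0.07,-0.02,0.39],"twist":[0,0,0],"grip":1},{"xyz":[-0.07,-0.02,0.39],"twist":[0,0,0],"grip":1}])

```text
clock: 24.2
position: [0.5238, -0.1215, 0.0492]
ee_rot: [-2.366, -2.067, 0.0]
force: [-0.1, 0.2, -1.0]
width: 0.214
```

Request:
jog_arm(moves=[{"xyz":[0,0,0.02],"twist":[0,0,0],"grip":1},{"xyz":[0,0,0.03],"twist":[0,0,0],"grip":1},{"xyz":[0,0,0.03],"twist":[0,0,0],"grip":1}])

```text
clock: 24.58
position: [0.5244, -0.1216, 0.0485]
ee_rot: [2.365, 2.066, 0.001]
force: [-2.0, -0.9, 7.6]
width: 0.216
```

Contact; release, rise and retreat back out of view of the trays.

Request:
jog_arm(moves=[{"xyz":[0,0,0],"twist":[0,0,0],"grip":0.1},{"xyz":[0,0,0],"twist":[0,0,0],"grip":0},{"xyz":[0,0,0],"twist":[0,0,0],"grip":0},{"xyz":[0,0,-0.8],"twist":[0,0,0],"grip":0},{"xyz":[0,0,-1.7],"twist":[0,0,0],"grip":0}])

```text
clock: 25.2
position: [0.5231, -0.1214, 0.15]
ee_rot: [-2.364, -2.066, 0.002]
force: [1.9, -0.1, -0.9]
width: 0.497
```

Request:
jog_arm(moves=[{"xyz":[0.5,-0.5,-2.2],"twist":[0,0,0],"grip":0},{"xyz":[1.4,-0.8,-2.2],"twist":[0,0,0],"grip":0},{"xyz":[2.3,-1,-2.2],"twist":[0,0,0],"grip":0},{"xyz":[3.2,-1.2,-2.2],"twist":[0,0,0],"grip":0},{"xyz":[4,-1.2,-2.2],"twist":[0,0,0],"grip":0}])

```text
clock: 25.82
position: [0.4839, 0.121, 0.2824]
ee_rot: [2.366, 2.065, 0.002]
force: [1.3, -0.8, 0.1]
width: 0.5
```

Request:
jog_arm(moves=[{"xyz":[1,-0.2,0],"twist":[0,0,0],"grip":0},{"xyz":[2,-0.4,0],"twist":[0,0,0],"grip":0},{"xyz":[3,-0.6,0],"twist":[0,0,0],"grip":0},{"xyz":[3,-0.6,0],"twist":[0,0,0],"grip":0},{"xyz":[3,-0.6,0],"twist":[0,0,0],"grip":0}])

```text
clock: 26.45
position: [0.4728, 0.3023, 0.2809]
ee_rot: [2.365, 2.067, -0.002]
force: [1.1, 0.2, 0.1]
width: 0.5
```

```bash
python3 - <<'E'
from ov import *
t=arm.get_image("top");s=arm.get_image("scene");cv2.imwrite("pics/tf.png",t)
draw("scene",s,(160,170,340,250),2.35,"pics/f1.png",[])
draw("top",t,(228,130,290,130),2.75,"pics/f2.png",[])
E
```

```text
(no output)
```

View pics/f1.png

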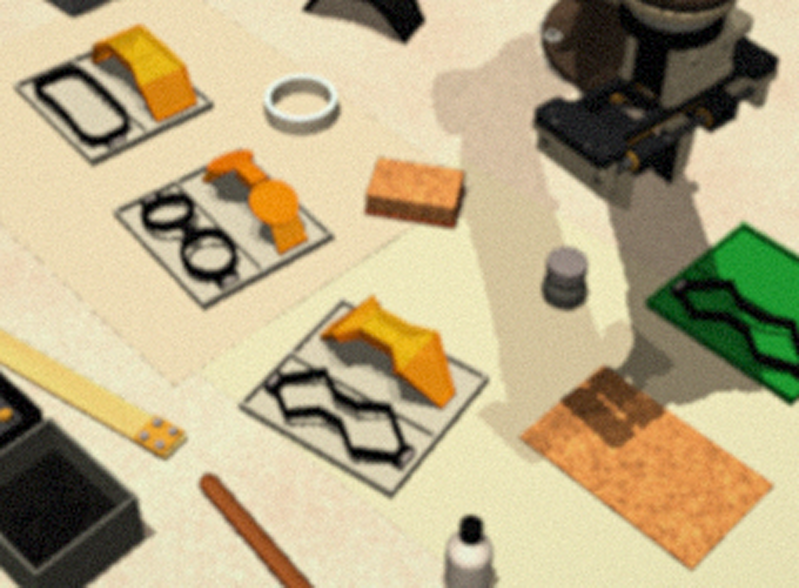

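View pics/f2.png

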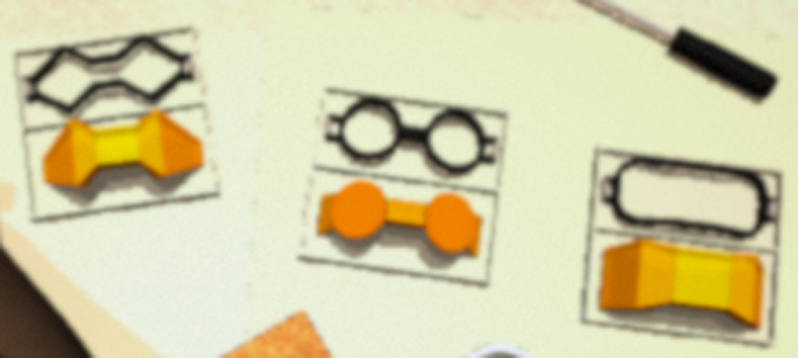

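```bash
python3 - <<'E'
from ov import *
for n,p in (("ang",(118,145)),("rnd",(405,213)),("wid",(703,278))):
    w=world("top",(np.array(p)+.5)/2.75-.5+[228,130],.06)[0,:2];x,y,a=T[n];d=w-[x,y]
    print(n,w.round(4),"across/along mm",np.round([1e3*(d@[np.cos(a),np.sin(a)]),1e3*(d@[-np.sin(a),np.cos(a)])],1))
E
```

```text
ang [0.5806 0.1243] across/along mm [ 0.1 -4.4]
rnd [ 0.5228 -0.1197] across/along mm [-1.3  0.9]
wid [ 0.4693 -0.3703] across/along mm [-1.2 -3.1]
```

Final views show each lens flat and hollow side down in the tray of its own shape. The pad is empty, the bystanders are unmoved, and the arm is clear.

```bash
python3 -c "
from cell import arm
print(arm.sign_off(), arm.observe()['clock'])"
```

```text
the job is handed in; nothing more can be done
the job is handed in; nothing more can be done
```

All three amber lenses are in the trays of their own shape, and the job was handed in at about 27 s of the 115 s. I parked the round lens on the cork pad. Then I moved the angular lens to the angular tray, the wide lens to the wide tray, and the round lens from the pad to the round tray. Each was lowered to a light contact of 5–8 N before release.

**Last checks:**
- **Pose:** both cameras show each lens lying flat, hollow side down and lengthwise in its compartment.
- **Surroundings:** the pad is empty, and the jar, tape roll, bottle and look-alikes are where they stood. The gripper is clear in the air.
- **Across the compartment:** all three lenses measured within about 1.3 mm of the middle.
- **Along the compartment, where the readings disagreed:**

| Lens | From its top face | From its tips against the rims |
|---|---|---|
| Round | 1 mm off | centred |
| Wide | 3 mm off | centred |
| Angular | 4.4 mm off | about 2–3 mm off |

Both angular readings put it off to the right. I left it there because it is well inside the 10 mm of clearance at each end.

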